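# Make up two spectacle-repair job trays

## Robot

A 6-joint arm with a two-finger parallel gripper is mounted at the origin on the work surface. World frame = base frame: x ahead of the robot, y to its left, z up, the work surface at z = 0. Lengths are in mm, angles in degrees, forces in N, time in s.
With the tool pointing down it reaches from about 350 to 850 mm from the base axis. Payload 8.1 kg.
Tool frame: the origin (TCP) lies at the very end of the fingers, on their centre line; the grasp point (between the pads) lies r.tcp_to_grasp behind it (r.tcp_to_grasp is the distance from the TCP to the grasp point, in mm); z points along the fingers, y is the line along which they close (so a half turn about z gives the same grasp; the last joint's range is limited). The gripper opens to 85 mm and grips with 20 to 120 N. Pads are 22 mm wide; open, the fingers measure 114 mm over their backs; the gripper's body (76 mm by 85 mm) begins 54 mm behind the grasp point. The pads swing forward as they close: fully open they stand 13 mm farther back than shut.
Start: joints at [-75.94, 7.471, 85.268, -0, 87.261, -4.893], TCP at [194.9, -567.467, 231.292] pointing down, gripper open.
Joint ranges: [-169.43, 169.43], [-51.17, 129.36], [1.28, 143.12], [-76.62, 256.62], [0, 156.53], [-152.29, 152.29]. Speed limits (degrees/s): [136.94, 136.94, 159.86, 180, 180, 180].

## Interface

Orientations are given as [roll, pitch, yaw] about the fixed x, y, z axes, in that order (R = Rz(yaw) Ry(pitch) Rx(roll)).
In Python, from bench import sense, viewer, order, r gives the robot as it stands.
- The arm moves only by the tool carry_out, never from a script. Its argument "increments" is one flat list of numbers, 7 for each row, row after row: the shift along the tool's x, y, z as a fraction of full scale, then the turn, a rotation vector about the tool's x, y, z as a fraction of full scale, then the opening, from -1 (shut) to 1 (fully open). A call has exactly 10 rows; each row is the pose to reach, as a shift and turn from the pose commanded when the call began, along the tool's axes at that moment, turning the shorter way round; what a row does not reach only later rows make up. Full scale, the value 1, is 400 mm for a shift and 2 pi rad for a turn. A row lasts 1/8 s, in which the tool goes at most 62.5 mm and 10.7 degrees, less where a joint would pass 70% of its speed; a pose out of reach is approached as far as the arm can. A call with a number of a shift or a turn outside -1 to 1 is refused whole. A call with a gripper value outside its range is refused whole. The fingers move at their own pace and stop on an object; "force" is the grip in N (left out, the last holds). Time passes only in rows, so rows that repeat a pose let the fingers close, or fill a call up. It gives the time, the measured TCP pose, the force, the opening and the grip force at its end, in the units of the state.
- sense(): the state, without advancing time (a new reading comes with each control period).
- viewer.snapshot(name): name is "side" or "top"; returns the picture (480x640x3 uint8, red, green, blue); there is no depth.
- viewer.get_calibration(name): a dict with "fx", "fy", "cx", "cy" (pixels), "k1" (the pictures are not rectified: a ray, as slopes to the right and down, at radius r is drawn at 1 + k1 r^2 times it, then the intrinsics apply), "R" (3x3) and "t" (3): a world point X has camera coordinates R X + t. Camera axes: x right, y down, z forward; pixel columns grow to the right and rows downward; lengths in mm; the calibration is good to about 2 mm. A picture is of the moment at which its call begins. get_calibration takes no time and is no camera call.
- order.hand_in(): hands the job in; it is judged then, once.
The state is a dict: "time": time; "joint_pos": joint angles; "qd": joint speeds; "joint_efforts": joint torques, N m; "tool_pos": TCP position; "tcp_rot": TCP orientation; "ft_force": force on the tool from outside, world axes, zero at the start; "wrist_torque": the same for the moment, N m; "finger_gap": finger opening in mm; "grip_force": force on a finger pad.
Only numpy, scipy, OpenCV 4.12 (cv2) and the standard library are available. Lean on these libraries where they do the work, as an engineer would, in place of code of your own. Each camera call takes 0.05 s, during which the arm holds its last target. There are 200 camera calls.

## Task

Make up the two repair jobs from the stock on the bench: the oblong tray gets the bur block and the tall bottle, the square tray gets the nose-pad case and the large jar. Each tray has two pockets; stand one thing upright in each pocket, flat on the tray's floor, either way round. Leave the small jar, the mug, the spray can and the screwdriver where they are.

Things in the scene. Friction and masses are not known exactly. Their poses are not given: they have to be found in the camera images.
- tall_bottle: Tall slim white plastic bottle with a black cap, standing upright: 32 mm diameter, 85 mm tall in all (the body keeps its full width up to 47 mm, then narrows to a 17 mm cap). Origin at the centre of its underside, z up. Loose, about 60 g.
- large_jar: Large squat white plastic screw jar with an aluminium cap, upright: 48 mm diameter over its whole height (the cap is flush), 50 mm tall. Origin at the centre of its underside, z up. Loose, about 90 g.
- small_jar: Small white plastic jar with an aluminium cap, like the large one but only 30 mm diameter and 30 mm tall. Stays in the stock. Origin at the centre of its underside, z up. Loose, about 30 g.
- bur_block: Square wooden bur block: 38 x 38 mm in plan, 36 mm tall, with six thin steel burs standing out of its top up to 25 mm higher (61 mm in all). Origin at the centre of its underside, x and y along its sides, z up. Loose, about 50 g.
- pad_case: Oblong grey plastic nose-pad case with a small steel catch: 56 mm (x) by 30 mm (y) in plan, 36 mm tall. Origin at the centre of its underside, z up. Loose, about 50 g.
- oblong_tray: Low oblong white plastic tray, 88 mm (x) by 172 mm (y), 14 mm tall, fixed to the bench. A divider across its middle (in the plane y = 0) makes two equal, nearly square pockets of 80 x 80 mm, centred at y = +42 mm and y = -42 mm, x = 0. Floor 4 mm above the bench; walls and divider 4 mm thick, rising to the full 14 mm. Origin at the centre of its underside, z up.
- square_tray: Low square white plastic tray, 156 x 156 mm, 14 mm tall, fixed to the bench. A divider across its middle (in the plane x = 0, running along y) makes two equal long pockets of 72 mm (x) by 148 mm (y), centred at x = +38 mm and x = -38 mm, y = 0. Floor 4 mm above the bench; walls and divider 4 mm thick, rising to the full 14 mm. Origin at the centre of its underside, z up.
- mug: White ceramic mug, 80 mm diameter plus its handle, 75 mm tall, a bystander standing beyond the stock on the robot's left. Origin at the centre of its underside.
- spray_can: Tall dark cylindrical spray can with a flat top, 54 mm diameter, 160 mm tall, a bystander standing to the robot's left. Origin at the centre of its underside.
- screwdriver: Screwdriver with a wooden handle, 150 mm long, lying on the far side of the bench, a bystander. It lies along its own x, the handle towards -x; origin on its underside, midway.

How it is judged (in metres and radians):
At the end, for the whole second after the job is handed in: Bur block and tall bottle in the oblong tray, pad case and large jar in the square tray, one in each pocket: underside within 3 mm of the tray floor, upright within 0.1 rad, at rest, released. Small jar upright, within 20 mm of its starting place; bystanders too (((y of bur_block in the frame of oblong_tray between 0.01 and 0.082 m and x of bur_block in the frame of oblong_tray between -0.04 and 0.04 m and y of tall_bottle in the frame of oblong_tray between -0.082 and -0.01 m and x of tall_bottle in the frame of oblong_tray between -0.04 and 0.04 m) or (y of bur_block in the frame of oblong_tray between -0.082 and -0.01 m and x of bur_block in the frame of oblong_tray between -0.04 and 0.04 m and y of tall_bottle in the frame of oblong_tray between 0.01 and 0.082 m and x of tall_bottle in the frame of oblong_tray between -0.04 and 0.04 m)) and z of bur_block in the frame of oblong_tray between 0.001 and 0.007 m and angle between each of bur_block, tall_bottle, pad_case, large_jar, small_jar's own z axis and vertical below 0.1 rad and linear speed of each of bur_block, tall_bottle, pad_case, large_jar below 0.02 m/s and angular speed of each of bur_block, tall_bottle, pad_case, large_jar below 0.2 rad/s and z of tall_bottle in the frame of oblong_tray between 0.001 and 0.007 m and ((x of pad_case in the frame of square_tray between 0.01 and 0.074 m and y of pad_case in the frame of square_tray between -0.074 and 0.074 m and x of large_jar in the frame of square_tray between -0.074 and -0.01 m and y of large_jar in the frame of square_tray between -0.074 and 0.074 m) or (x of pad_case in the frame of square_tray between -0.074 and -0.01 m and y of pad_case in the frame of square_tray between -0.074 and 0.074 m and x of large_jar in the frame of square_tray between 0.01 and 0.074 m and y of large_jar in the frame of square_tray between -0.074 and 0.074 m)) and z of pad_case in the frame of square_tray between 0.001 and 0.007 m and z of large_jar in the frame of square_tray between 0.001 and 0.007 m and distance of small_jar from where it was at the start of the episode below 0.02 m); the robot touches nothing.
It fails at once if the small jar is disturbed (moved more than 20 mm) (distance of small_jar from where it was at the start of the episode above 0.02 m).
It fails at once if the mug is disturbed (moved more than 20 mm) (distance of mug from where it was at the start of the episode above 0.02 m).
It fails at once if the spray can is disturbed (moved more than 20 mm) (distance of spray_can from where it was at the start of the episode above 0.02 m).
It fails at once if the screwdriver is disturbed (moved more than 20 mm) (distance of screwdriver from where it was at the start of the episode above 0.02 m).
It also fails if it takes over 106 s, if anything falls off the work surface, if the arm or the gripper's body presses on something with over 40 N, if the wrist force passes 120 N, or if a joint passes its speed limit or range.

## Working session

There is one attempt and no reset: what is moved stays moved. The work goes in short steps, Python scripts to look and compute and a tool call to move; the robot and the scene stay as the last step left them, time stands still between calls to the robot, and variables do not carry over. Pictures are saved under pics/ and viewed, at most 14 in all, crops included, and the job is handed in when it is done.

Besides the shell and the picture viewer there is one more tool, called after ">>>" as name(argument=value, ...) on one line, values as JSON. carry_out: Moves the arm, as the interface text tells. Its arguments: {"type":"object","properties":{"increments":{"type":"array"},"force":{"type":"number"}},"required":["increments"]}

```bash
ls; mkdir -p pics; python3 - <<'E'
from bench import sense,viewer,r
import cv2
s=sense()
for k in s: print(k,s[k])
print(r.tcp_to_grasp)
for n in ("side","top"):
    print(n,viewer.get_calibration(n))
    cv2.imwrite(f"pics/{n}0.png",viewer.snapshot(n)[:,:,::-1])
E
```

```text
pics
time 0.0
joint_pos [-7.59406123e+01  7.51439617e+00  8.53304958e+01  4.35640348e-04
  8.72627318e+01 -4.89519570e+00]
qd [-0.02802579 -0.00862427  0.04502876 -0.00558204  0.09463345 -0.01799208]
joint_efforts [ 1.50617329e-04 -5.69408655e+01 -5.00542653e+01 -2.01705602e-04
  1.50941941e-02 -3.69349522e-06]
tool_pos [ 194.75607899 -566.91519221  230.24021126]
tcp_rot [-1.79892806e+02 -9.61741030e-03  1.89545532e+01]
ft_force [0.52284319 0.20944827 0.18159587]
wrist_torque [-0.01399769 -0.02868826 -0.03168681]
grip_force 0.0
finger_gap 84.96876217268726
18.700000000000003
side {'fx': 438.88707149121115, 'fy': 438.88707149121115, 'cx': 329.5951012829666, 'cy': 245.55457034047413, 'k1': -0.075105118112084, 'R': array([[ 0.98029936, -0.19666362, -0.01834611],
       [-0.15462745, -0.70632154, -0.69079681],
       [ 0.12289635,  0.68002449, -0.72281615]]), 't': array([-565.81004283,  176.96360811,  991.17964837])}
top {'fx': 479.0900212842758, 'fy': 479.0900212842758, 'cx': 312.01515889848577, 'cy': 242.65264095700596, 'k1': -0.05528124440063617, 'R': array([[ 0.0183337 , -0.99982303, -0.0042162 ],
       [-0.98357431, -0.01727807, -0.17967482],
       [ 0.17957018,  0.00744105, -0.98371702]]), 't': array([  53.0209523 ,  610.77385759, 1015.80053258])}
```

View pics/side0.png

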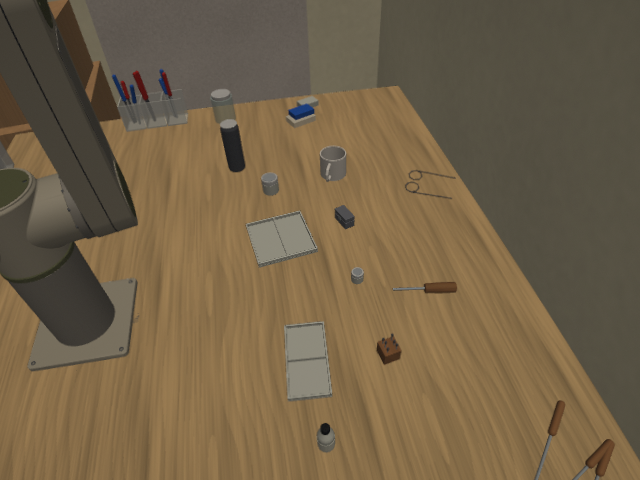

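View pics/top0.png

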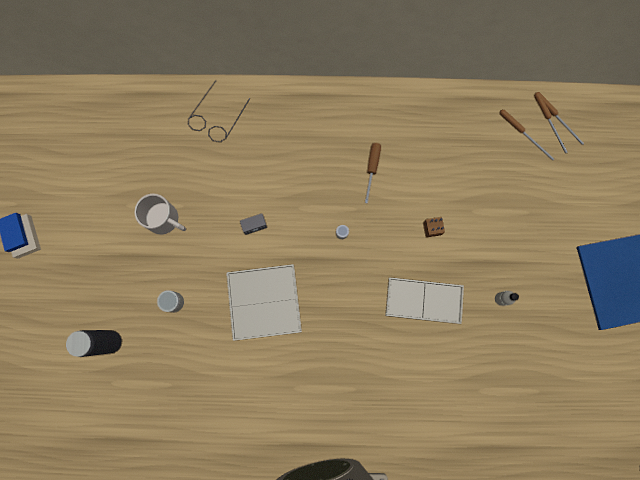

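```bash
cat > h.py <<'E'
import numpy as np,cv2
from bench import sense,viewer,order,r
def undist(n,uv):
    c=viewer.get_calibration(n); K=np.array([[c['fx'],0,c['cx']],[0,c['fy'],c['cy']],[0,0,1.]])
    p=cv2.undistortPoints(np.array(uv,float).reshape(-1,1,2),K,np.array([c['k1'],0,0,0.]))[:,0]
    return c,p
def rays(n,uv):
    c,p=undist(n,uv); R,t=c['R'],c['t']
    d=np.c_[p,np.ones(len(p))]@R; return -R.T@t,d/np.linalg.norm(d,axis=1)[:,None]
def plane(n,uv,z):
    o,d=rays(n,uv); return o+d*((z-o[2])/d[:,2])[:,None]
def proj(n,X):
    c=viewer.get_calibration(n);K=np.array([[c['fx'],0,c['cx']],[0,c['fy'],c['cy']],[0,0,1.]])
    return cv2.projectPoints(np.array(X,float).reshape(-1,1,3),cv2.Rodrigues(c['R'])[0],c['t'],K,np.array([c['k1'],0,0,0.]))[0][:,0]
def tri(a,b):  # a in top, b in side -> point, gap
    (o1,d1),(o2,d2)=rays('top',[a]),rays('side',[b]);d1,d2=d1[0],d2[0]
    s=np.linalg.lstsq(np.c_[d1,-d2],o2-o1,rcond=None)[0]
    p,q=o1+s[0]*d1,o2+s[1]*d2; return (p+q)/2,np.linalg.norm(p-q)
E
cat > mos.py <<'E'
import cv2,numpy as np
# (image, x0,y0) 50x50 crops at 4x, 4 per row ; tick every 10px
L=[('top',320-85,200),('top',145,275),('top',410,202),('top',485,273),('side',320,192),('side',245,159),('side',365,325),('side',300,415),('top',320,207),('side',333,250)]
M=np.zeros((600,800,3),np.uint8)
for i,(n,x,y) in enumerate(L):
    c=cv2.resize(cv2.imread(f'pics/{n}0.png')[y:y+50,x:x+50],None,fx=4,fy=4,interpolation=cv2.INTER_NEAREST)
    for k in range(0,50,10):
        cv2.putText(c,str(x+k),(k*4,8),0,.3,(0,0,255));cv2.putText(c,str(y+k),(0,k*4+8),0,.3,(0,0,255))
        c[:,k*4]=c[:,k*4]//2+[0,0,60];c[k*4]=c[k*4]//2+[0,0,60]
    M[i//4*200:i//4*200+200,i%4*200:i%4*200+200]=c
cv2.imwrite('pics/mos.png',M)
E
python3 mos.py; python3 - <<'E'
import cv2,numpy as np
from h import *
for n in('top','side'):
    im=cv2.imread(f'pics/{n}0.png');hsv=cv2.cvtColor(im,cv2.COLOR_BGR2HSV)
    m=(hsv[...,1]<60).astype(np.uint8)*255
    m=cv2.morphologyEx(m,cv2.MORPH_CLOSE,np.ones((3,3)))
    for c in cv2.findContours(m,cv2.RETR_EXTERNAL,cv2.CHAIN_APPROX_NONE)[0]:
        a=cv2.contourArea(c)
        if 60<a<9000:
            x=cv2.boundingRect(c); 
            print(n,a,x,'rect',cv2.boxPoints(cv2.minAreaRect(c)).round(1).tolist() if a>1000 else '', 'quad',cv2.approxPolyDP(c,6,True)[:,0].tolist() if a>1000 else '')
E
```

```text
top 489.0 (331, 459, 57, 21) rect  quad 
top 1144.5 (66, 330, 55, 27) rect [[66.0, 330.0], [120.0, 330.0], [120.0, 356.0], [66.0, 356.0]] quad [[66, 341], [76, 356], [120, 345], [106, 330], [75, 331]]
top 229.5 (495, 291, 24, 15) rect  quad 
top 438.5 (157, 290, 27, 22) rect  quad 
top 2824.5 (385, 278, 79, 46) rect [[384.3999938964844, 315.20001220703125], [388.6000061035156, 276.79998779296875], [465.1000061035156, 285.1000061035156], [460.8999938964844, 323.5]] quad [[389, 278], [385, 315], [461, 323], [463, 285]]
top 4592.5 (226, 264, 76, 77) rect [[224.5, 271.79998779296875], [293.3999938964844, 263.70001220703125], [301.3999938964844, 332.1000061035156], [232.5, 340.20001220703125]] quad [[293, 264], [226, 273], [233, 340], [301, 331]]
top 133.0 (336, 225, 13, 14) rect  quad 
top 488.0 (11, 214, 29, 44) rect  quad 
top 319.0 (240, 213, 27, 22) rect  quad 
top 1300.0 (134, 194, 52, 41) rect [[127.5, 211.5], [153.0, 186.0], [190.5, 223.5], [165.0, 249.0]] quad [[137, 202], [137, 221], [153, 232], [185, 229], [162, 196]]
top 69.0 (523, 132, 31, 28) rect  quad 
top 72.5 (556, 115, 
[... 192 characters left out ...]
779296875, 320.70001220703125], [331.8999938964844, 396.1000061035156], [287.70001220703125, 400.79998779296875]] quad [[323, 322], [284, 326], [289, 400], [331, 396]]
side 154.5 (351, 267, 13, 17) rect  quad 
side 2540.5 (246, 211, 72, 56) rect [[245.3000030517578, 223.5], [305.70001220703125, 207.1999969482422], [317.6000061035156, 251.10000610351562], [257.1000061035156, 267.29998779296875]] quad [[299, 211], [246, 224], [259, 266], [317, 251]]
side 284.0 (335, 205, 19, 24) rect  quad 
side 287.5 (261, 173, 18, 22) rect  quad 
side 765.0 (320, 146, 26, 35) rect  quad 
side 200.5 (0, 142, 16, 28) rect  quad 
side 783.5 (220, 119, 25, 53) rect  quad 
side 111.5 (287, 114, 28, 12) rect  quad
```

View pics/mos.png

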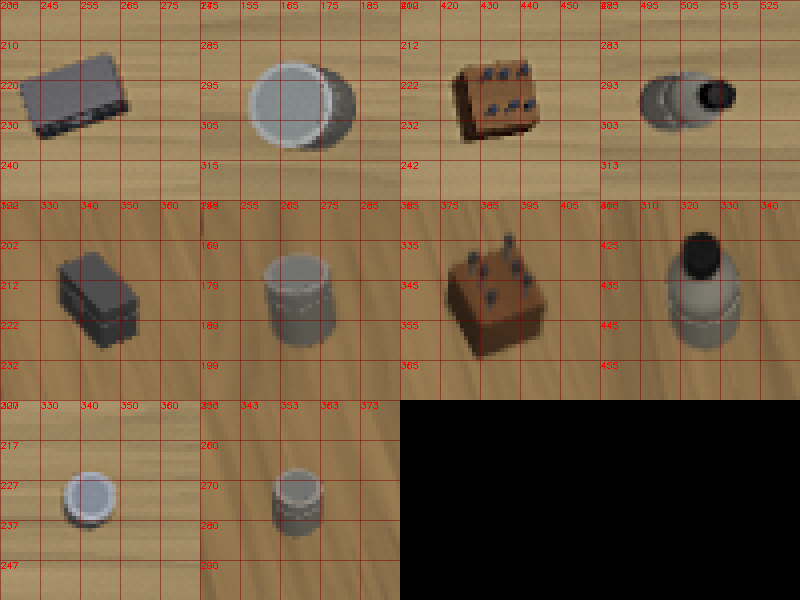

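```bash
python3 - <<'E'
from h import *
np.set_printoptions(precision=1,suppress=True)
print('cams',rays('top',[(320,240)])[0],rays('side',[(320,240)])[0])
T={'pad':[(240.2,221),(262.5,213.5),(266,225),(244.5,232)],'bur':[(426.5,218.5),(443,217),(444.7,233),(428.5,235)],'jar':[(167.7,300.7)],'small':[(342.5,231)],'cap':[(514.2,297.2)],
 'obl':[(388.8,277.6),(384.6,315.5),(461.3,323.7),(463.7,285)],'sq':[(293.5,263.6),(225.8,272.6),(232.6,340.5),(301.3,331.5)]}
S={'pad':[(335,207.7),(343.7,205.2),(354.2,215.7),(345,219.5)],'bur':[(377.2,340.5),(391.7,335),(401,351.2),(385.5,355.5)],'jar':[(269.5,177.2)],'small':[(357.5,272)],'cap':[(325.5,426)],
 'obl':[(323.5,321.5),(283.7,325.7),(288.7,400.5),(331.5,396.3)],'sq':[(299.4,210.6),(245.7,223.7),(258.6,266.5),(317.5,251.2)]}
Z={'pad':36,'bur':36,'jar':50,'small':30,'cap':85,'obl':14,'sq':14}
for k in T:
    a=plane('top',T[k],Z[k])
    b=plane('side',S[k],Z[k])
    print(k)
    for p,uv in zip(a,T[k]):
        j=np.argmin(np.linalg.norm(b-p,axis=1)); x,g=tri(uv,S[k][j]); print('  top',p,'side',b[j],'tri',x,'gap',round(g,1))
    for n,q in (('top',a),('side',b)):
        if len(q)==4:
            c,(w,h),an=cv2.minAreaRect(q[:,:2].astype(np.float32)); print('  ',n,'mean',q.mean(0),'rect',np.round([*c,w,h,an],1))
E
```

```text
cams [ 417.4   56.  1109.2] [ 460.2 -660.3  828.3]
pad
  top [661.  230.3  36. ] side [662.7 226.7  36. ] tri [662.8 230.9  32. ] gap 1.8
  top [679.6 179.5  36. ] side [680.8 179.1  36. ] tri [680.3 179.6  35.4] gap 1.2
  top [652.6 170.5  36. ] side [653.5 169.9  36. ] tri [653.2 170.5  35.3] gap 0.9
  top [635.4 219.2  36. ] side [637.3 221.7  36. ] tri [635.8 218.8  38.4] gap 1.9
   top mean [657.1 199.9  36. ] rect [656.9 200.   28.5  54.   20.1]
   side mean [658.6 199.3  36. ] rect [659.2 200.1  28.8  54.3  17.3]
bur
  top [ 674.5 -198.5   36. ] side [ 671.  -196.5   36. ] tri [ 672.1 -197.8   38.5] gap 3.4
  top [ 678.7 -236.9   36. ] side [ 678.4 -237.4   36. ] tri [ 678.7 -237.1   35.3] gap 0.3
  top [ 641.1 -239.6   36. ] side [ 644.8 -240.2   36. ] tri [ 643.1 -240.    35.3] gap 3.7
  top [ 635.8 -202.2   36. ] side [ 637.8 -202.9   36. ] tri [ 637.  -202.4   35.1] gap 2.0
   top mean [ 657.5 -219.3   36. ] rect [ 657.2 -219.5   39.6   38.6    5.3]
   side mean [ 658.  -219.3   36. ] rect [ 658.1 -220.    33.8   41.6   10.3]
jar
  top [474.5 381.2  50. ] side [476.  378.6
[... 525 characters left out ...]
   14. ] side [ 522.5 -292.8   14. ] tri [ 524.3 -288.7    5.2] gap 2.2
   top mean [ 488.1 -195.    14. ] rect [ 488.5 -194.6  175.5   88.4   84.8]
   side mean [ 488.5 -201.8   14. ] rect [ 488.8 -202.2  174.9   88.    85.2]
sq
  top [567.4 106.1  14. ] side [564.8  92.9  14. ] tri [568.1 106.7  -0.7] gap 2.8
  top [543.7 261.6  14. ] side [543.  255.9  14. ] tri [544.  262.7   7.9] gap 0.8
  top [390.4 238.9  14. ] side [392.  235.1  14. ] tri [391.  239.6   9.9] gap 1.4
  top [413.5  84.7  14. ] side [413.3  73.1  14. ] tri [413.   85.    0.9] gap 0.9
   top mean [478.7 172.8  14. ] rect [478.9 172.5 155.4 157.6   8.5]
   side mean [478.3 164.3  14. ] rect [478.1 164.3 152.8 164.4   7.6]
```

```bash
python3 - <<'E'
from h import *
M=np.zeros((600,800,3),np.uint8)
for i,(n,x,y) in enumerate([('top',372,260),('top',208,261),('side',232,201),('side',252,320)]):
    c=cv2.resize(cv2.imread(f'pics/{n}0.png')[y:y+83,x:x+111],(400,299),interpolation=cv2.INTER_CUBIC)
    for k in range(0,111,10):
        cv2.putText(c,str(x+k),(int(k*3.604),8),0,.3,(0,0,255));cv2.putText(c,str(y+k),(0,int(k*3.604)+4),0,.3,(0,0,255))
    M[i//2*300:i//2*300+299,i%2*400:i%2*400+400]=c
cv2.imwrite('pics/tr.png',M)
np.set_printoptions(precision=1,suppress=True)
print('spray',plane('top',[(79,343.5)],160),plane('side',[(230,125)],160)); print('mug',plane('top',[(154,210),(186,229)],75))
# check bottle base outline and jar predicted edges
a=np.linspace(0,2*np.pi,60)
for nm,c,R,h in(('bottle',(494,-373.5),16,0),('bottle47',(494,-373.5),16,47),('jar',(475,381),24,0),('jartop',(475,381),24,50)):
    X=np.c_[c[0]+R*np.cos(a),c[1]+R*np.sin(a),a*0+h]
    for n in('top','side'): p=proj(n,X);print(nm,n,p.min(0),p.max(0))
E
```

```text
spray [[380.2 519.4 160. ]] [[385.6 507.7 160. ]]
mug [[674.3 419.1  75. ]
 [632.  343.7  75. ]]
bottle top [492.8 292.3] [506.4 306.2]
bottle side [316.6 434.2] [333.9 451.7]
bottle47 top [500.5 290.7] [514.7 305.1]
bottle47 side [315.5 424.6] [333.6 442.7]
jar top [164.  291.4] [184.5 312.2]
jar side [263.  185.1] [279.  195.3]
jartop top [157.1 289.6] [178.5 311.4]
jartop side [260.8 171.8] [277.3 181.9]
```

View pics/tr.png

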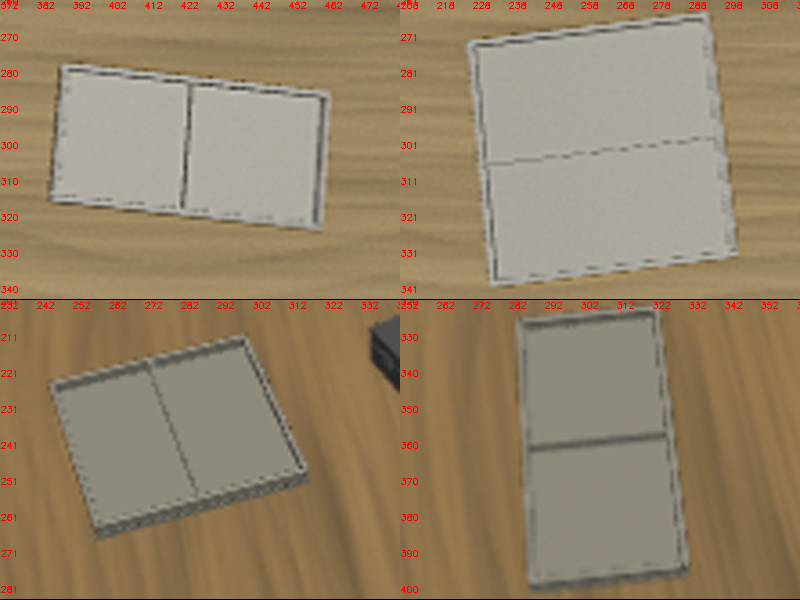

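```bash
python3 - <<'E'
from h import *
np.set_printoptions(precision=1,suppress=True)
P={'obl':[((389.2,278.3),(324.1,322.8)),((385.9,315.8),(284.7,325)),((460.8,323.5),(288.1,398.2)),((463.6,285.8),(331.9,395.2))],
'obldiv':[((424.7,282.2),(326.1,357.5)),((423,317.7),(288.1,361.1))],
'sq':[((226.9,272.9),(299.4,211.5)),((293.7,264.6),(317.5,248.2)),((301.5,331.8),(258.9,263.4)),((233.2,340.1),(245.9,224.6))],
'sqdiv':[((232.1,306.2),(273.6,218.5)),((296.2,299.3),(286.7,255.1))]}
for k,v in P.items():
    q=[tri(*x) for x in v]; Q=np.array([a for a,_ in q]); print(k,Q.tolist() if 0 else Q,[round(g,1) for _,g in q],'mean',Q.mean(0))
    if len(Q)==4: print(cv2.minAreaRect(Q[:,:2].astype(np.float32)))
E
```

```text
obl [[ 539.9 -115.9    4.1]
 [ 453.3 -106.8    9.1]
 [ 438.  -277.6    9.8]
 [ 523.8 -287.7    7.4]] [np.float64(3.2), np.float64(2.6), np.float64(1.9), np.float64(0.9)] mean [ 488.7 -197.     7.6]
((488.52911376953125, -197.27325439453125), (173.53463745117188, 87.11160278320312), 84.62415313720703)
obldiv [[ 530.4 -199.3   -0.3]
 [ 449.5 -193.     2.6]] [np.float64(1.4), np.float64(0.8)] mean [ 489.9 -196.1    1.1]
sq [[543.5 260.4   6.7]
 [566.2 105.7  11.3]
 [413.8  84.3  12.7]
 [391.5 238.7   7.3]] [np.float64(0.7), np.float64(1.5), np.float64(2.0), np.float64(0.7)] mean [478.8 172.3   9.5]
((478.85113525390625, 172.1838836669922), (153.9139404296875, 156.65640258789062), 8.24226188659668)
sqdiv [[468.1 244.3   9.3]
 [486.1  98.   12.1]] [np.float64(1.6), np.float64(0.8)] mean [477.1 171.1  10.7]
```

```bash
cat > p.py <<'E'
# usage: p.py "x,y,z,yaw,rows[,open]" ... ; prints the rows for a call from the ledger pose, then advances the ledger
import sys,json,os,numpy as np
from scipy.spatial.transform import Rotation as Ro
led=json.load(open('led.json')) if os.path.exists('led.json') else dict(p=[194.9,-567.467,231.292],yaw=18.953,g=1)
p0=np.array(led['p']);y0=led['yaw'];g=led['g'];R=Ro.from_euler('xyz',[180,0,y0],degrees=True).as_matrix()
p,y=p0.copy(),y0;rows=[]
for a in sys.argv[1:]:
    v=[float(t) for t in a.split(',')];n=int(v[4]);g=v[5] if len(v)>5 else g;q=np.array(v[:3])
    assert np.linalg.norm(q-p)/n<60 and abs(v[3]-y)/n<10.3,'too fast'
    for i in range(1,n+1):
        s=R.T@(p+(q-p)*i/n-p0)/400; w=-(y+(v[3]-y)*i/n-y0)/360
        rows.append([*np.round(s,3),0,0,round(w,3),g])
    p,y=q,v[3]
assert len(rows)==10,len(rows)
e=rows[-1];led=dict(p=list(p0+R@np.array(e[:3])*400),yaw=y0-e[5]*360,g=g);json.dump(led,open('led.json','w'))
print(', '.join(f'{x:g}' for r in rows for x in r));print(np.round(led['p'],1),round(led['yaw'],1))
E
python3 p.py 494,-375,115,-5,10,1; python3 p.py 494,-375,15,-5,5,1 494,-375,15,-5,5,-1
```

```text
0.086, -0.021, 0.029, 0, 0, 0.007, 1, 0.173, -0.042, 0.058, 0, 0, 0.013, 1, 0.259, -0.064, 0.087, 0, 0, 0.02, 1, 0.345, -0.085, 0.116, 0, 0, 0.027, 1, 0.432, -0.106, 0.145, 0, 0, 0.033, 1, 0.518, -0.127, 0.174, 0, 0, 0.04, 1, 0.604, -0.149, 0.204, 0, 0, 0.047, 1, 0.691, -0.17, 0.233, 0, 0, 0.053, 1, 0.777, -0.191, 0.262, 0, 0, 0.06, 1, 0.863, -0.212, 0.291, 0, 0, 0.067, 1
[ 493.8 -375.1  114.9] -5.2
0, -0, 0.05, 0, 0, -0, 1, 0, -0, 0.1, 0, 0, -0, 1, 0, -0, 0.15, 0, 0, -0, 1, 0, -0, 0.2, 0, 0, -0, 1, 0, -0, 0.25, 0, 0, -0, 1, 0, -0, 0.25, 0, 0, -0, -1, 0, -0, 0.25, 0, 0, -0, -1, 0, -0, 0.25, 0, 0, -0, -1, 0, -0, 0.25, 0, 0, -0, -1, 0, -0, 0.25, 0, 0, -0, -1
[ 493.8 -375.1   14.9] -5.2
```

>>> carry_out(increments=[0.086,-0.021,0.029,0,0,0.007,1,0.173,-0.042,0.058,0,0,0.013,1,0.259,-0.064,0.087,0,0,0.02,1,0.345,-0.085,0.116,0,0,0.027,1,0.432,-0.106,0.145,0,0,0.033,1,0.518,-0.127,0.174,0,0,0.04,1,0.604,-0.149,0.204,0,0,0.047,1,0.691,-0.17,0.233,0,0,0.053,1,0.777,-0.191,0.262,0,0,0.06,1,0.863,-0.212,0.291,0,0,0.067,1], force=40)

```text
time: 1.35
tool_pos: [494.5, -374.2, 113.9]
tcp_rot: [-180.0, 0.0, -5.2]
ft_force: [0.4, 0.4, 0.7]
finger_gap: 85.5
grip_force: 0.0
```

>>> carry_out(increments=[0,0,0.05,0,0,0,1,0,0,0.1,0,0,0,1,0,0,0.15,0,0,0,1,0,0,0.2,0,0,0,1,0,0,0.25,0,0,0,1,0,0,0.25,0,0,0,-1,0,0,0.25,0,0,0,-1,0,0,0.25,0,0,0,-1,0,0,0.25,0,0,0,-1,0,0,0.25,0,0,0,-1])

```text
time: 2.6
tool_pos: [494.0, -375.3, 15.2]
tcp_rot: [180.0, -0.0, -5.2]
ft_force: [0.5, -0.4, 0.1]
finger_gap: 30.7
grip_force: 39.6
```

```bash
python3 - <<'E'
from h import *
a=viewer.snapshot('side')[300:480,220:460,::-1]; b=viewer.snapshot('top')[220:355,400:580,::-1]
cv2.imwrite('pics/g1.png',np.hstack([cv2.resize(a,(400,300)),cv2.resize(b,(400,300))]))
s=sense();print(s['finger_gap'],s['grip_force'],s['tool_pos'],s['ft_force'])
E
```

```text
30.902386574940895 39.635252729058266 [ 493.99648756 -375.2753336    15.13066508] [-0.47370476 -0.43535101  1.28572094]
```

View pics/g1.png

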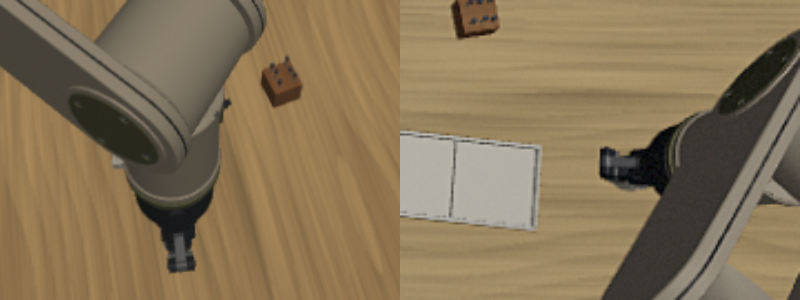

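```bash
python3 p.py 494,-375,75,-5.3,3,-1 484.7,-238.3,75,-5.3,5 484.7,-238.3,35,-5.3,2; python3 p.py 484.7,-238.3,19.5,-5.3,3,-1 484.7,-238.3,19.5,-5.3,3 484.7,-238.3,19.5,-5.3,4,0.3
```

```text
0, -0, -0.05, 0, 0, 0, -1, 0, -0, -0.1, 0, 0, 0, -1, 0, -0, -0.15, 0, 0, 0, -1, -0.01, -0.068, -0.15, 0, 0, 0, -1, -0.021, -0.136, -0.15, 0, 0, 0, -1, -0.032, -0.203, -0.15, 0, 0, 0, -1, -0.043, -0.271, -0.15, 0, 0, 0, -1, -0.054, -0.339, -0.15, 0, 0, 0, -1, -0.054, -0.339, -0.1, 0, 0, 0, -1, -0.054, -0.339, -0.05, 0, 0, 0, -1
[ 484.5 -238.2   34.9] -5.2
0, 0, 0.013, 0, 0, 0, -1, 0, 0, 0.026, 0, 0, 0, -1, 0, 0, 0.038, 0, 0, 0, -1, 0, 0, 0.038, 0, 0, 0, -1, 0, 0, 0.038, 0, 0, 0, -1, 0, 0, 0.038, 0, 0, 0, -1, 0, 0, 0.038, 0, 0, 0, 0.3, 0, 0, 0.038, 0, 0, 0, 0.3, 0, 0, 0.038, 0, 0, 0, 0.3, 0, 0, 0.038, 0, 0, 0, 0.3
[ 484.5 -238.2   19.7] -5.2
```

>>> carry_out(increments=[0,0,-0.05,0,0,0,-1,0,0,-0.1,0,0,0,-1,0,0,-0.15,0,0,0,-1,-0.01,-0.068,-0.15,0,0,0,-1,-0.021,-0.136,-0.15,0,0,0,-1,-0.032,-0.203,-0.15,0,0,0,-1,-0.043,-0.271,-0.15,0,0,0,-1,-0.054,-0.339,-0.15,0,0,0,-1,-0.054,-0.339,-0.1,0,0,0,-1,-0.054,-0.339,-0.05,0,0,0,-1])

```text
time: 3.95
tool_pos: [485.6, -238.3, 36.5]
tcp_rot: [179.9, -0.1, -5.1]
ft_force: [0.8, -0.1, -0.7]
finger_gap: 30.7
grip_force: 39.7
```

```bash
python3 - <<'E'
from h import *
a=viewer.snapshot('side')[270:450,220:460,::-1]; b=viewer.snapshot('top')[220:355,360:540,::-1]
cv2.imwrite('pics/g2.png',np.hstack([cv2.resize(a,(400,300)),cv2.resize(b,(400,300))]))
s=sense();print(s['finger_gap'],s['grip_force'],s['tool_pos'],s['ft_force'])
E
```

```text
30.533344288797114 39.70275353640318 [ 483.46298961 -237.32298853   34.00795713] [-0.21317489  0.15107408 -1.18902315]
```

View pics/g2.png

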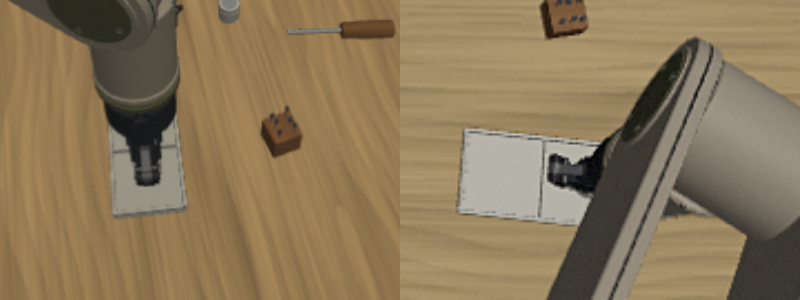

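The gripper, still holding 30.6 mm, is over the right-hand (-y) pocket of the oblong tray (side crop about (145,175), top crop about (570,170)). Lowering and releasing.

>>> carry_out(increments=[0,0,0.013,0,0,0,-1,0,0,0.026,0,0,0,-1,0,0,0.038,0,0,0,-1,0,0,0.038,0,0,0,-1,0,0,0.038,0,0,0,-1,0,0,0.038,0,0,0,-1,0,0,0.038,0,0,0,0.3,0,0,0.038,0,0,0,0.3,0,0,0.038,0,0,0,0.3,0,0,0.038,0,0,0,0.3])

```text
time: 5.3
tool_pos: [484.5, -238.2, 19.7]
tcp_rot: [-180.0, -0.0, -5.2]
ft_force: [-0.5, -0.1, -0.1]
finger_gap: 55.5
grip_force: 0.0
```

```bash
python3 p.py 484.7,-238.3,120,-5.2,3,1 657.5,-219.4,110,7,5 657.5,-219.4,110,7,2;  python3 p.py 657.5,-219.4,6,7,5,1 657.5,-219.4,6,7,5,-1
```

```text
0, 0, -0.084, 0, 0, 0, 1, 0, 0, -0.167, 0, 0, 0, 1, 0, 0, -0.251, 0, 0, 0, 1, 0.086, -0.017, -0.246, 0, 0, -0.007, 1, 0.171, -0.034, -0.241, 0, 0, -0.013, 1, 0.256, -0.051, -0.236, 0, 0, -0.02, 1, 0.341, -0.068, -0.231, 0, 0, -0.027, 1, 0.426, -0.086, -0.226, 0, 0, -0.034, 1, 0.426, -0.086, -0.226, 0, 0, -0.034, 1, 0.426, -0.086, -0.226, 0, 0, -0.034, 1
[ 657.3 -219.2  110.1] 7.1
0, 0, 0.052, 0, 0, 0, 1, 0, 0, 0.104, 0, 0, 0, 1, 0, 0, 0.156, 0, 0, 0, 1, 0, 0, 0.208, 0, 0, 0, 1, 0, 0, 0.26, 0, 0, 0, 1, 0, 0, 0.26, 0, 0, 0, -1, 0, 0, 0.26, 0, 0, 0, -1, 0, 0, 0.26, 0, 0, 0, -1, 0, 0, 0.26, 0, 0, 0, -1, 0, 0, 0.26, 0, 0, 0, -1
[ 657.3 -219.2    6.1] 7.1
```

>>> carry_out(increments=[0,0,-0.084,0,0,0,1,0,0,-0.167,0,0,0,1,0,0,-0.251,0,0,0,1,0.086,-0.017,-0.246,0,0,-0.007,1,0.171,-0.034,-0.241,0,0,-0.013,1,0.256,-0.051,-0.236,0,0,-0.02,1,0.341,-0.068,-0.231,0,0,-0.027,1,0.426,-0.086,-0.226,0,0,-0.034,1,0.426,-0.086,-0.226,0,0,-0.034,1,0.426,-0.086,-0.226,0,0,-0.034,1])

```text
time: 6.55
tool_pos: [656.7, -219.2, 109.6]
tcp_rot: [-180.0, 0.1, 7.1]
ft_force: [0.1, -0.3, -0.7]
finger_gap: 85.3
grip_force: 0.0
```

```bash
python3 - <<'E'
from h import *
a=viewer.snapshot('side')[270:450,220:460,::-1]; b=viewer.snapshot('top')[190:325,360:540,::-1]
cv2.imwrite('pics/g3.png',np.hstack([cv2.resize(a,(400,300)),cv2.resize(b,(400,300))]))
E
```

```text
(no output)
```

View pics/g3.png

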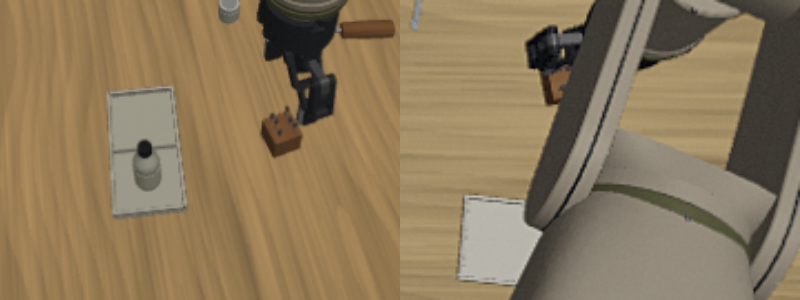

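The bottle stands upright in the -y pocket (side crop (147,165)). The open fingers hang above the bur block (side crop (282,132)), so I go down.

>>> carry_out(increments=[0,0,0.052,0,0,0,1,0,0,0.104,0,0,0,1,0,0,0.156,0,0,0,1,0,0,0.208,0,0,0,1,0,0,0.26,0,0,0,1,0,0,0.26,0,0,0,-1,0,0,0.26,0,0,0,-1,0,0,0.26,0,0,0,-1,0,0,0.26,0,0,0,-1,0,0,0.26,0,0,0,-1])

```text
time: 7.9
tool_pos: [658.5, -219.7, 7.7]
tcp_rot: [179.9, -0.1, 7.1]
ft_force: [-0.3, -0.3, 5.2]
finger_gap: 37.5
grip_force: 42.1
```

```bash
python3 p.py 657.5,-219.4,90,7,3,-1 492.5,-154.7,70,-5.3,5 492.5,-154.7,30,-5.3,2; python3 p.py 492.5,-154.7,10.5,-5.3,3,-1 492.5,-154.7,10.5,-5.3,3 492.5,-154.7,10.5,-5.3,4,0.06
```

```text
0, 0, -0.07, 0, 0, 0, -1, 0, 0, -0.14, 0, 0, 0, -1, 0, 0, -0.21, 0, 0, 0, -1, -0.078, -0.042, -0.2, 0, 0, 0.007, -1, -0.155, -0.084, -0.19, 0, 0, 0.014, -1, -0.233, -0.126, -0.18, 0, 0, 0.021, -1, -0.311, -0.169, -0.17, 0, 0, 0.028, -1, -0.389, -0.211, -0.16, 0, 0, 0.034, -1, -0.389, -0.211, -0.11, 0, 0, 0.034, -1, -0.389, -0.211, -0.06, 0, 0, 0.034, -1
[ 492.5 -154.6   30.1] -5.2
-0, 0, 0.016, 0, 0, 0, -1, -0, 0, 0.033, 0, 0, 0, -1, -0, 0, 0.049, 0, 0, 0, -1, -0, 0, 0.049, 0, 0, 0, -1, -0, 0, 0.049, 0, 0, 0, -1, -0, 0, 0.049, 0, 0, 0, -1, -0, 0, 0.049, 0, 0, 0, 0.06, -0, 0, 0.049, 0, 0, 0, 0.06, -0, 0, 0.049, 0, 0, 0, 0.06, -0, 0, 0.049, 0, 0, 0, 0.06
[ 492.5 -154.6   10.5] -5.2
```

```bash
python3 - <<'E'
from h import *
for i in range(3):
    viewer.snapshot('top'); s=sense();print(s['finger_gap'],s['grip_force'],s['tool_pos'],s['ft_force'],s['wrist_torque'])
E
```

```text
37.09873509513413 42.096009850502014 [ 658.46466556 -219.67893028    7.69380133] [ 0.4138223  -0.01866351  5.33505178] [ 0.04221279 -0.01236931  0.01563783]
37.39832729758176 42.095577120780945 [ 658.44808572 -219.68646975    7.65635752] [0.18785627 0.34550148 5.74510424] [0.05934662 0.00903011 0.01926015]
37.25024774199147 42.095648646354675 [ 658.46383497 -219.6669959     7.69258833] [0.61021875 0.29816621 5.46907679] [ 0.08012607 -0.04229652  0.04340884]
```

>>> carry_out(increments=[0,0,-0.07,0,0,0,-1,0,0,-0.14,0,0,0,-1,0,0,-0.21,0,0,0,-1,-0.078,-0.042,-0.2,0,0,0.007,-1,-0.155,-0.084,-0.19,0,0,0.014,-1,-0.233,-0.126,-0.18,0,0,0.021,-1,-0.311,-0.169,-0.17,0,0,0.028,-1,-0.389,-0.211,-0.16,0,0,0.034,-1,-0.389,-0.211,-0.11,0,0,0.034,-1,-0.389,-0.211,-0.06,0,0,0.034,-1])

```text
time: 9.3
tool_pos: [492.4, -154.5, 30.1]
tcp_rot: [180.0, -0.1, -5.2]
ft_force: [0.4, 0.3, -0.6]
finger_gap: 37.2
grip_force: 41.4
```

```bash
python3 - <<'E'
from h import *
a=viewer.snapshot('side')[270:450,220:460,::-1]; b=viewer.snapshot('top')[220:355,360:540,::-1]
cv2.imwrite('pics/g4.png',np.hstack([cv2.resize(a,(400,300)),cv2.resize(b,(400,300))]))
s=sense();print(s['finger_gap'],s['grip_force'],s['tool_pos'],s['tcp_rot'],s['ft_force'])
E
```

```text
37.63908581338377 41.39542758464813 [ 490.4322723  -153.76588114   27.88303347] [-179.92563792    0.22996894   -5.17021447] [-1.52853338 -0.27703502 -0.34571385]
```

View pics/g4.png

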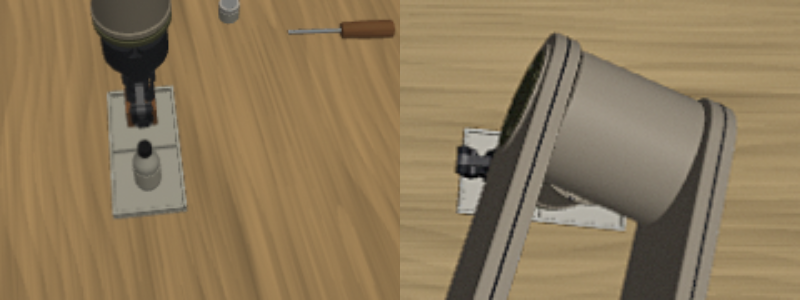

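The block is held over the +y pocket (side crop (142,112)), clear of the bottle at (147,165). I lower and release it.

>>> carry_out(increments=[0,0,0.016,0,0,0,-1,0,0,0.032,0,0,0,-1,0,0,0.046,0,0,0,-1,0,0,0.046,0,0,0,-1,0,0,0.046,0,0,0,-1,0,0,0.046,0,0,0,-1,0,0,0.046,0,0,0,0.06,0,0,0.046,0,0,0,0.06,0,0,0.046,0,0,0,0.06,0,0,0.046,0,0,0,0.06])

```text
time: 10.65
tool_pos: [492.5, -154.7, 11.7]
tcp_rot: [-180.0, -0.0, -5.2]
ft_force: [1.2, -0.0, 0.1]
finger_gap: 45.2
grip_force: 0.0
```

```bash
python3 - <<'E'
import json
l=json.load(open('led.json'));l['p'][2]=30.1-0.046*400;json.dump(l,open('led.json','w'));print(l)
E
python3 p.py 492.5,-154.7,120,-5.2,3,0.06 510,30,140,35,4,1 510,30,140,60,3 ; python3 p.py 657.5,200,110,109,7,1 657.5,200,110,109,3;python3 p.py 657.5,200,6,109,5,1 657.5,200,6,109,5,-1
```

```text
{'p': [492.53967127679846, -154.6395421610189, 11.700000000000003], 'yaw': -5.167000000000002, 'g': 0.06}
-0, 0, -0.09, 0, 0, 0, 0.06, -0, 0, -0.18, 0, 0, 0, 0.06, -0, 0, -0.271, 0, 0, 0, 0.06, 0, -0.116, -0.283, 0, 0, -0.028, 1, 0.001, -0.232, -0.296, 0, 0, -0.056, 1, 0.001, -0.348, -0.308, 0, 0, -0.084, 1, 0.002, -0.464, -0.321, 0, 0, -0.112, 1, 0.002, -0.464, -0.321, 0, 0, -0.135, 1, 0.002, -0.464, -0.321, 0, 0, -0.158, 1, 0.002, -0.464, -0.321, 0, 0, -0.181, 1
[510.1  30.1 140.1] 60.0
0.079, 0.015, 0.011, 0, 0, -0.019, 1, 0.158, 0.031, 0.021, 0, 0, -0.039, 1, 0.237, 0.046, 0.032, 0, 0, -0.058, 1, 0.315, 0.061, 0.043, 0, 0, -0.078, 1, 0.394, 0.076, 0.054, 0, 0, -0.097, 1, 0.473, 0.092, 0.064, 0, 0, -0.117, 1, 0.552, 0.107, 0.075, 0, 0, -0.136, 1, 0.552, 0.107, 0.075, 0, 0, -0.136, 1, 0.552, 0.107, 0.075, 0, 0, -0.136, 1, 0.552, 0.107, 0.075, 0, 0, -0.136, 1
[657.5 199.9 110.1] 109.0
0, -0, 0.052, 0, 0, -0, 1, 0, -0, 0.104, 0, 0, -0, 1, 0, -0, 0.156, 0, 0, -0, 1, 0, -0, 0.208, 0, 0, -0, 1, 0, -0, 0.26, 0, 0, -0, 1, 0, -0, 0.26, 0, 0, -0, -1, 0, -0, 0.26, 0, 0, -0, -1, 0, -0, 0.26, 0, 0, -0, -1, 0, -0, 0.26, 0, 0, -0, -1, 0, -0, 0.26, 0, 0, -0, -1
[657.5 199.9   6.1] 109.0
```

>>> carry_out(increments=[0,0,-0.09,0,0,0,0.06,0,0,-0.18,0,0,0,0.06,0,0,-0.271,0,0,0,0.06,0,-0.116,-0.283,0,0,-0.028,1,0.001,-0.232,-0.296,0,0,-0.056,1,0.001,-0.348,-0.308,0,0,-0.084,1,0.002,-0.464,-0.321,0,0,-0.112,1,0.002,-0.464,-0.321,0,0,-0.135,1,0.002,-0.464,-0.321,0,0,-0.158,1,0.002,-0.464,-0.321,0,0,-0.181,1])

```text
time: 11.9
tool_pos: [510.0, 30.4, 140.1]
tcp_rot: [-180.0, 0.0, 60.3]
ft_force: [-0.0, 0.1, -0.3]
finger_gap: 85.0
grip_force: 0.0
```

>>> carry_out(increments=[0.079,0.015,0.011,0,0,-0.019,1,0.158,0.031,0.021,0,0,-0.039,1,0.237,0.046,0.032,0,0,-0.058,1,0.315,0.061,0.043,0,0,-0.078,1,0.394,0.076,0.054,0,0,-0.097,1,0.473,0.092,0.064,0,0,-0.117,1,0.552,0.107,0.075,0,0,-0.136,1,0.552,0.107,0.075,0,0,-0.136,1,0.552,0.107,0.075,0,0,-0.136,1,0.552,0.107,0.075,0,0,-0.136,1])

```text
time: 13.15
tool_pos: [657.2, 199.2, 110.3]
tcp_rot: [-180.0, 0.0, 108.9]
ft_force: [0.1, 0.3, 0.7]
finger_gap: 85.4
grip_force: 0.0
```

```bash
python3 - <<'E'
from h import *
a=viewer.snapshot('side')[170:410,200:440,::-1]; b=viewer.snapshot('top')[160:340,200:470,::-1]
cv2.imwrite('pics/g5.png',np.hstack([cv2.resize(a,(400,400)),cv2.resize(b,(400,400))]))
E
```

```text
(no output)
```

View pics/g5.png

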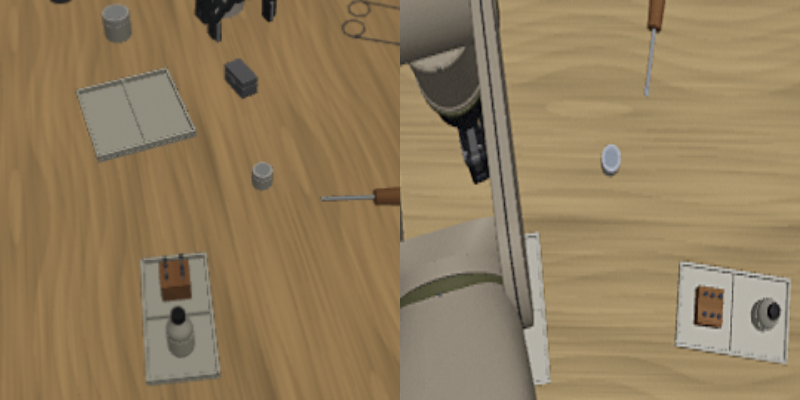

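Bur block (top crop (709,305)) and bottle (767,313) stand inside their pockets. The fingers straddle the pad case (side crop (240,77)). I grasp it.

>>> carry_out(increments=[0,0,0.052,0,0,0,1,0,0,0.104,0,0,0,1,0,0,0.156,0,0,0,1,0,0,0.208,0,0,0,1,0,0,0.26,0,0,0,1,0,0,0.26,0,0,0,-1,0,0,0.26,0,0,0,-1,0,0,0.26,0,0,0,-1,0,0,0.26,0,0,0,-1,0,0,0.26,0,0,0,-1])

```text
time: 14.5
tool_pos: [658.8, 200.2, 7.8]
tcp_rot: [179.8, 0.0, 109.0]
ft_force: [0.4, 0.5, 6.2]
finger_gap: 29.7
grip_force: 41.3
```

```bash
python3 -c "
from bench import sense
s=sense();print(s['tool_pos'],s['ft_force'])"; python3 p.py 657.5,200,90,109,3,-1 516.4,177.6,80,38,7 ; python3 p.py 516.4,177.6,80,8.4,3 516.4,177.6,32,8.4,4 516.4,177.6,32,8.4,3
```

```text
[658.76241381 200.24092692   7.75759274] [0.44933984 0.53902558 6.16548788]
0, -0, -0.07, 0, 0, -0, -1, 0, -0, -0.14, 0, 0, -0, -1, 0, -0, -0.21, 0, 0, -0, -1, 0.009, -0.05, -0.206, 0, 0, 0.028, -1, 0.018, -0.101, -0.203, 0, 0, 0.056, -1, 0.027, -0.151, -0.199, 0, 0, 0.084, -1, 0.035, -0.201, -0.195, 0, 0, 0.113, -1, 0.044, -0.251, -0.192, 0, 0, 0.141, -1, 0.053, -0.302, -0.188, 0, 0, 0.169, -1, 0.062, -0.352, -0.185, 0, 0, 0.197, -1
[516.3 177.7  80.1] 38.0
0, 0, 0, 0, 0, 0.027, -1, 0, 0, 0, 0, 0, 0.055, -1, 0, 0, 0, 0, 0, 0.082, -1, 0, 0, 0.03, 0, 0, 0.082, -1, 0, 0, 0.06, 0, 0, 0.082, -1, 0, 0, 0.09, 0, 0, 0.082, -1, 0, 0, 0.12, 0, 0, 0.082, -1, 0, 0, 0.12, 0, 0, 0.082, -1, 0, 0, 0.12, 0, 0, 0.082, -1, 0, 0, 0.12, 0, 0, 0.082, -1
[516.3 177.7  32.1] 8.5
```

>>> carry_out(increments=[0,0,-0.07,0,0,0,-1,0,0,-0.14,0,0,0,-1,0,0,-0.21,0,0,0,-1,0.009,-0.05,-0.206,0,0,0.028,-1,0.018,-0.101,-0.203,0,0,0.056,-1,0.027,-0.151,-0.199,0,0,0.084,-1,0.035,-0.201,-0.195,0,0,0.113,-1,0.044,-0.251,-0.192,0,0,0.141,-1,0.053,-0.302,-0.188,0,0,0.169,-1,0.062,-0.352,-0.185,0,0,0.197,-1])

```text
time: 15.75
tool_pos: [515.4, 177.5, 80.0]
tcp_rot: [-180.0, 0.0, 37.7]
ft_force: [0.6, 0.4, -0.2]
finger_gap: 29.5
grip_force: 40.6
```

>>> carry_out(increments=[0,0,0,0,0,0.027,-1,0,0,0,0,0,0.055,-1,0,0,0,0,0,0.082,-1,0,0,0.03,0,0,0.082,-1,0,0,0.06,0,0,0.082,-1,0,0,0.09,0,0,0.082,-1,0,0,0.12,0,0,0.082,-1,0,0,0.12,0,0,0.082,-1,0,0,0.12,0,0,0.082,-1,0,0,0.12,0,0,0.082,-1])

```text
time: 17.0
tool_pos: [516.9, 177.8, 32.8]
tcp_rot: [-180.0, -0.1, 8.5]
ft_force: [-0.4, -0.6, -1.1]
finger_gap: 29.4
grip_force: 40.5
```

```bash
python3 - <<'E'
from h import *
a=viewer.snapshot('side')[180:300,220:380,::-1]; b=viewer.snapshot('top')[230:350,200:360,::-1]
cv2.imwrite('pics/g6.png',np.hstack([cv2.resize(a,(400,300)),cv2.resize(b,(400,300))]))
E
python3 p.py 516.4,177.6,11.7,8.4,3,-1 516.4,177.6,11.7,8.4,3 516.4,177.6,11.7,8.4,4,0
```

```text
0, 0, 0.017, 0, 0, 0, -1, 0, 0, 0.034, 0, 0, 0, -1, 0, 0, 0.051, 0, 0, 0, -1, 0, 0, 0.051, 0, 0, 0, -1, 0, 0, 0.051, 0, 0, 0, -1, 0, 0, 0.051, 0, 0, 0, -1, 0, 0, 0.051, 0, 0, 0, 0, 0, 0, 0.051, 0, 0, 0, 0, 0, 0, 0.051, 0, 0, 0, 0, 0, 0, 0.051, 0, 0, 0, 0
[516.3 177.7  11.7] 8.5
```

View pics/g6.png

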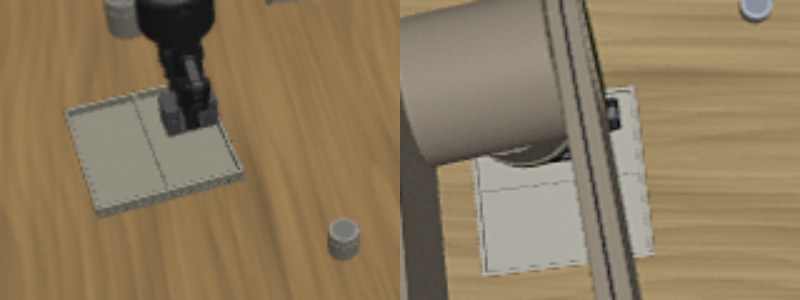

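The case hangs over the far pocket, between the divider (x≈150 in the side crop) and the outer wall (x≈225), spanning about 160–217. I lower it.

>>> carry_out(increments=[0,0,0.017,0,0,0,-1,0,0,0.034,0,0,0,-1,0,0,0.051,0,0,0,-1,0,0,0.051,0,0,0,-1,0,0,0.051,0,0,0,-1,0,0,0.051,0,0,0,-1,0,0,0.051,0,0,0,0,0,0,0.051,0,0,0,0,0,0,0.051,0,0,0,0,0,0,0.051,0,0,0,0])

```text
time: 18.35
tool_pos: [516.4, 177.6, 11.7]
tcp_rot: [-180.0, -0.0, 8.5]
ft_force: [0.6, 0.2, 0.7]
finger_gap: 42.5
grip_force: 0.0
```

```bash
python3 p.py 516.4,177.6,120,8.4,3,0 475,380,115,8.4,5,1 475,380,115,8.4,2 ; python3 p.py 475,380.5,12,8.4,5,1 475,380.5,12,8.4,5,-1
```

```text
0, 0, -0.09, 0, 0, 0, 0, 0, 0, -0.181, 0, 0, 0, 0, 0, 0, -0.271, 0, 0, 0, 0, -0.005, -0.103, -0.268, 0, 0, 0, 1, -0.011, -0.206, -0.266, 0, 0, 0, 1, -0.016, -0.309, -0.263, 0, 0, 0, 1, -0.022, -0.412, -0.261, 0, 0, 0, 1, -0.027, -0.516, -0.258, 0, 0, 0, 1, -0.027, -0.516, -0.258, 0, 0, 0, 1, -0.027, -0.516, -0.258, 0, 0, 0, 1
[475.1 380.2 114.9] 8.5
-0, -0, 0.051, 0, 0, 0, 1, -0, -0, 0.103, 0, 0, 0, 1, -0, -0, 0.154, 0, 0, 0, 1, -0, -0.001, 0.206, 0, 0, 0, 1, -0, -0.001, 0.257, 0, 0, 0, 1, -0, -0.001, 0.257, 0, 0, 0, -1, -0, -0.001, 0.257, 0, 0, 0, -1, -0, -0.001, 0.257, 0, 0, 0, -1, -0, -0.001, 0.257, 0, 0, 0, -1, -0, -0.001, 0.257, 0, 0, 0, -1
[475.  380.6  12.1] 8.5
```

>>> carry_out(increments=[0,0,-0.09,0,0,0,0,0,0,-0.181,0,0,0,0,0,0,-0.271,0,0,0,0,-0.005,-0.103,-0.268,0,0,0,1,-0.011,-0.206,-0.266,0,0,0,1,-0.016,-0.309,-0.263,0,0,0,1,-0.022,-0.412,-0.261,0,0,0,1,-0.027,-0.516,-0.258,0,0,0,1,-0.027,-0.516,-0.258,0,0,0,1,-0.027,-0.516,-0.258,0,0,0,1])

```text
time: 19.6
tool_pos: [475.0, 379.8, 114.7]
tcp_rot: [180.0, 0.0, 8.5]
ft_force: [0.2, 0.2, -0.0]
finger_gap: 85.3
grip_force: 0.0
```

```bash
python3 - <<'E'
from h import *
a=viewer.snapshot('side')[100:280,190:390,::-1]; b=viewer.snapshot('top')[190:370,50:350,::-1]
cv2.imwrite('pics/g7.png',np.hstack([cv2.resize(a,(400,360)),cv2.resize(b,(400,360))]))
E
```

```text
(no output)
```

View pics/g7.png

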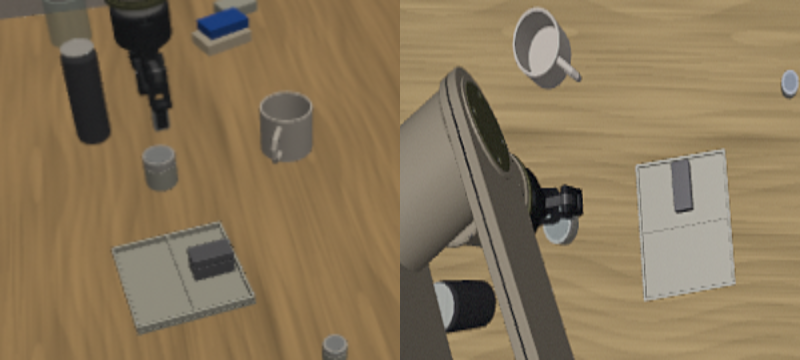

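The pad case stands in the far pocket, clear of the divider (top crop rows 158–213, divider about 228). The gripper is above the jar at (560,228). I grasp it.

>>> carry_out(increments=[0,0,0.051,0,0,0,1,0,0,0.103,0,0,0,1,0,0,0.154,0,0,0,1,0,-0.001,0.206,0,0,0,1,0,-0.001,0.257,0,0,0,1,0,-0.001,0.257,0,0,0,-1,0,-0.001,0.257,0,0,0,-1,0,-0.001,0.257,0,0,0,-1,0,-0.001,0.257,0,0,0,-1,0,-0.001,0.257,0,0,0,-1])

```text
time: 20.95
tool_pos: [475.6, 381.0, 13.1]
tcp_rot: [-180.0, -0.1, 8.5]
ft_force: [0.3, 0.2, 4.6]
finger_gap: 46.7
grip_force: 41.5
```

```bash
python3 p.py 475,380.5,90,8.4,3,-1 441.2,166.4,80,8.4,5 441.2,166.4,36,8.4,2; python3 p.py 441.2,166.4,17.5,8.4,3,-1 441.2,166.4,17.5,8.4,3 441.2,166.4,17.5,8.4,4,0.5
```

```text
-0, 0, -0.065, 0, 0, 0, -1, -0, 0, -0.13, 0, 0, 0, -1, -0, 0, -0.195, 0, 0, 0, -1, -0.033, 0.104, -0.19, 0, 0, 0, -1, -0.065, 0.207, -0.185, 0, 0, 0, -1, -0.098, 0.31, -0.18, 0, 0, 0, -1, -0.13, 0.414, -0.175, 0, 0, 0, -1, -0.163, 0.517, -0.17, 0, 0, 0, -1, -0.163, 0.517, -0.115, 0, 0, 0, -1, -0.163, 0.517, -0.06, 0, 0, 0, -1
[441.2 166.4  36.1] 8.5
0, 0, 0.015, 0, 0, 0, -1, 0, 0, 0.031, 0, 0, 0, -1, 0, 0, 0.046, 0, 0, 0, -1, 0, 0, 0.046, 0, 0, 0, -1, 0, 0, 0.046, 0, 0, 0, -1, 0, 0, 0.046, 0, 0, 0, -1, 0, 0, 0.046, 0, 0, 0, 0.5, 0, 0, 0.046, 0, 0, 0, 0.5, 0, 0, 0.046, 0, 0, 0, 0.5, 0, 0, 0.046, 0, 0, 0, 0.5
[441.2 166.4  17.7] 8.5
```

>>> carry_out(increments=[0,0,-0.065,0,0,0,-1,0,0,-0.13,0,0,0,-1,0,0,-0.195,0,0,0,-1,-0.033,0.104,-0.19,0,0,0,-1,-0.065,0.207,-0.185,0,0,0,-1,-0.098,0.31,-0.18,0,0,0,-1,-0.13,0.414,-0.175,0,0,0,-1,-0.163,0.517,-0.17,0,0,0,-1,-0.163,0.517,-0.115,0,0,0,-1,-0.163,0.517,-0.06,0,0,0,-1])

```text
time: 22.2
tool_pos: [441.5, 165.8, 36.0]
tcp_rot: [-180.0, -0.1, 8.4]
ft_force: [0.5, 0.2, -2.3]
finger_gap: 47.2
grip_force: 41.6
```

```bash
python3 - <<'E'
from h import *
a=viewer.snapshot('side')[180:300,210:370,::-1]; b=viewer.snapshot('top')[230:350,200:360,::-1]
cv2.imwrite('pics/g8.png',np.hstack([cv2.resize(a,(400,300)),cv2.resize(b,(400,300))]))
E
```

```text
(no output)
```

View pics/g8.png

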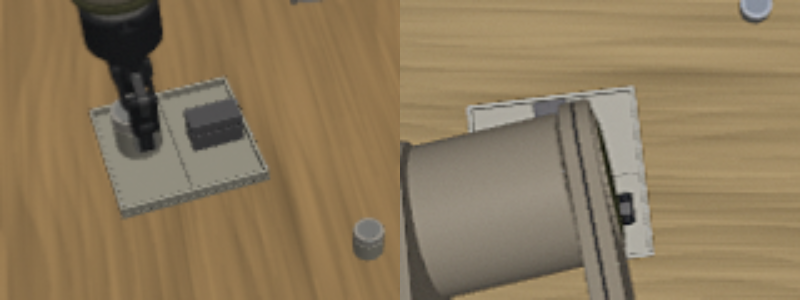

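The jar hangs over the near pocket (side crop about (137,135)), between the outer wall and the divider, with the pad case clear at (215,122). I lower and release it.

>>> carry_out(increments=[0,0,0.015,0,0,0,-1,0,0,0.031,0,0,0,-1,0,0,0.046,0,0,0,-1,0,0,0.046,0,0,0,-1,0,0,0.046,0,0,0,-1,0,0,0.046,0,0,0,-1,0,0,0.046,0,0,0,0.5,0,0,0.046,0,0,0,0.5,0,0,0.046,0,0,0,0.5,0,0,0.046,0,0,0,0.5])

```text
time: 23.55
tool_pos: [441.2, 166.4, 17.7]
tcp_rot: [180.0, -0.0, 8.5]
ft_force: [0.3, -0.5, -0.1]
finger_gap: 64.6
grip_force: 0.0
```

```bash
python3 p.py 441.2,166.4,150,8.4,4,0.5 420,0,230,8.4,6; python3 p.py 300,-330,230,8.4,7 300,-330,230,8.4,3
```

```text
0, 0, -0.083, 0, 0, 0, 0.5, 0, 0, -0.165, 0, 0, 0, 0.5, 0, 0, -0.248, 0, 0, 0, 0.5, 0, 0, -0.331, 0, 0, 0, 0.5, -0.019, 0.067, -0.364, 0, 0, 0, 0.5, -0.038, 0.135, -0.397, 0, 0, 0, 0.5, -0.057, 0.202, -0.431, 0, 0, 0, 0.5, -0.076, 0.269, -0.464, 0, 0, 0, 0.5, -0.095, 0.336, -0.497, 0, 0, 0, 0.5, -0.114, 0.404, -0.531, 0, 0, 0, 0.5
[ 4.200e+02 -2.000e-01  2.301e+02] 8.5
-0.06, 0.11, 0, 0, 0, 0, 0.5, -0.12, 0.22, 0, 0, 0, 0, 0.5, -0.179, 0.33, 0, 0, 0, 0, 0.5, -0.239, 0.441, 0, 0, 0, 0, 0.5, -0.299, 0.551, 0, 0, 0, 0, 0.5, -0.359, 0.661, 0, 0, 0, 0, 0.5, -0.419, 0.771, 0, 0, 0, 0, 0.5, -0.419, 0.771, 0, 0, 0, 0, 0.5, -0.419, 0.771, 0, 0, 0, 0, 0.5, -0.419, 0.771, 0, 0, 0, 0, 0.5
[ 299.9 -330.   230.1] 8.5
```

>>> carry_out(increments=[0,0,-0.083,0,0,0,0.5,0,0,-0.165,0,0,0,0.5,0,0,-0.248,0,0,0,0.5,0,0,-0.331,0,0,0,0.5,-0.019,0.067,-0.364,0,0,0,0.5,-0.038,0.135,-0.397,0,0,0,0.5,-0.057,0.202,-0.431,0,0,0,0.5,-0.076,0.269,-0.464,0,0,0,0.5,-0.095,0.336,-0.497,0,0,0,0.5,-0.114,0.404,-0.531,0,0,0,0.5])

```text
time: 24.8
tool_pos: [419.7, -1.0, 230.6]
tcp_rot: [180.0, -0.0, 8.5]
ft_force: [-0.2, 0.1, -0.1]
finger_gap: 64.4
grip_force: 0.0
```

```bash
python3 - <<'E'
from h import *
a=viewer.snapshot('side')[120:420,200:440,::-1]; b=viewer.snapshot('top')[150:370,50:530,::-1]
cv2.imwrite('pics/g9.png',np.hstack([cv2.resize(a,(320,400)),cv2.resize(b,(480,400))]))
E
```

```text
(no output)
```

View pics/g9.png

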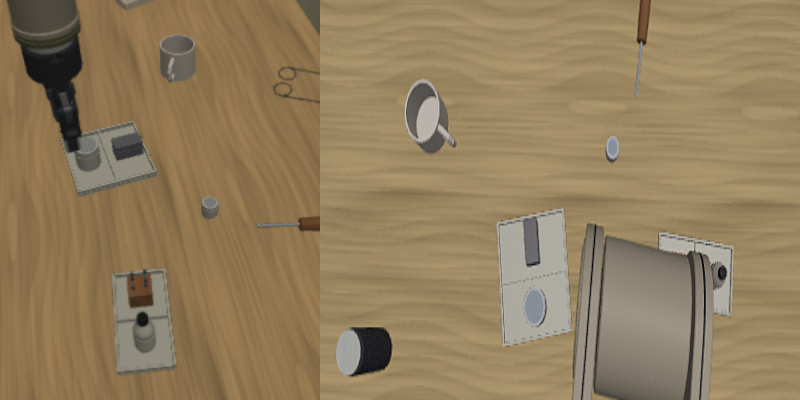

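The side view shows all four items upright, one per pocket: jar (87,152), pad case (128,145), bur block (140,290) and bottle (144,333). The small jar and bystanders haven't moved, and the arm is clear, so I hand in.

```bash
python3 -c "
from bench import order
print(order.hand_in())"
```

```text
the job is handed in; nothing more can be done
None
```

The job is handed in at about 25 s of the 106 s allowed: in the last pictures the bur block and tall bottle stand in the oblong tray and the pad case and large jar in the square tray, one upright per pocket, with the small jar and bystanders unmoved; the hand-in returned no verdict.

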